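Shake the nuts out of the dial-lid jar into the frying pan

TASK

Get the five hazelnuts ready for roasting. With the dial-lid jar still lying in the rack, turn its steel dial clockwise to the largest opening; then lift the jar out, tip and shake all five nuts into the frying pan on the hob, and lay the empty jar back in the same bay of the rack as it lay before. Leave the pan where it stands on its hotplate, and do not disturb the other jar or anything else on the counter.

Things in the scene. Friction and masses are not known exactly. Their poses are not given: they have to be found in the camera images.
- jar: Square clear jar, 66 x 66 mm, 132 mm long with lid, 0.3 kg, lying in a bay of the rack, mouth towards the robot and 30 degrees above level. Origin: centre of its base. z runs along the jar to the mouth; x square out of its upper side (up and away from the robot); y level, to the robot's left. Flat sides from 0 to 108 mm along z, then a round black collar of 36 mm radius and the dial.
- jar_grip (a point): Point on the jar's axis, 52 mm from its base (position only matters). Good place to grip: across the two upright flat sides (66 mm apart along the jar's y), coming square to the sloping upper side, which lies 33 mm above this point. The bay's fences stop fingertips 23 mm below this point.
- dial (a joint): Angle (rad) of the steel dial on the mouth. It turns on the jar's axis, lightly (0.05 N m), stays where left; the reading grows clockwise, as seen by the robot looking into the mouth. Quarters: solid (0 = closed), narrow slots (1.57), one wider slot (3.14), big open quarter (4.71 = largest, exactly over the window). The nuts pass only there. Stop at 4.80.
- big_opening (a point): Middle of the dial's big open quarter, 20 mm from the axis; it turns with the dial. Its place round the axis shows the dial's setting. The dial has six steel lugs for pushing, 10 mm wide, standing out from 36 to 55 mm from the axis, 120 to 132 mm from the jar's base: 60 degrees apart, the nearest two 30 degrees either side of this point.
- window (a point): Middle of the fixed pouring window beneath the dial: a quarter of the mouth, 20 mm from the jar's axis on its lower (-x) side, next to the rack's floor, where the collar has a small pouring lip. The rest of the mouth is closed by a black plate.
- jar_mouth (a point): Centre of the outer face of the dial, on the jar's axis, 132 mm from the base.
- rack: Fixed wooden rack, 246 mm wide (y), 160 mm deep, origin on the counter under its middle, x away from the robot. Two bays at y = +66 and -66 mm, the dial-lid jar in either: floor sloping 30 degrees, 30 mm stop board at the low far end, at each side a 10 mm fence 3 mm from the jar. The lid overhangs the near end of the floor. A lying jar's base centre is at x = 76, z = 49 mm.
- pan: Black frying pan on the near hotplate of the hob, 0.95 kg. Origin: centre of its underside. Round, 244 mm across the rim, inside floor flat, 176 mm across, 5 mm above the origin; rim 48 mm above the origin. Handle along its +y axis to 285 mm from the centre, rising to 77 mm.
- nut0: Round brown hazelnut in its shell, 18.5 mm across, 10 g; loose in the low end of the jar, seen through the glass. Origin at its middle.
- nut1: Round brown hazelnut in its shell, 18.5 mm across, 10 g; loose in the low end of the jar, seen through the glass. Origin at its middle.
- nut2: Round brown hazelnut in its shell, 18.5 mm across, 10 g; loose in the low end of the jar, seen through the glass. Origin at its middle.
- nut3: Round brown hazelnut in its shell, 18.5 mm across, 10 g; loose in the low end of the jar, seen through the glass. Origin at its middle.
- nut4: Round brown hazelnut in its shell, 18.5 mm across, 10 g; loose in the low end of the jar, seen through the glass. Origin at its middle.
- spare_jar: Bystander: the other jar in the rack, same square body, with a plain steel screw lid, full of red lentils; 0.5 kg. Origin and axes as for the dial-lid jar. Not to be disturbed.
- can0: Bystander: black drinks can, 66 mm across, 117 mm high, standing between the rack and the hob or behind them. Origin under its centre.
- can1: Bystander: black drinks can, 66 mm across, 117 mm high, standing between the rack and the hob or behind them. Origin under its centre.
- tub: Bystander: white butter tub, 101 x 141 x 60 mm. Origin under its centre.

How it is judged:
By the outcome, as a careful person would: the job done as asked, in the order asked, and still so for the second after the job is handed in, with the robot touching nothing.
It also fails if it takes over 64 s, if anything falls off the work surface, if the arm or the gripper's body presses on something with over 40 N, if the wrist force passes 120 N, or if a joint passes its speed limit or range.

ROBOT

A 6-joint arm with a two-finger parallel gripper is mounted at the origin on the work surface. World frame = base frame: x ahead of the robot, y to its left, z up, the work surface at z = 0. Lengths are in mm, angles in degrees, forces in N, time in s.
With the tool pointing down it reaches from about 300 to 850 mm from the base axis. Payload 4.2 kg.
Tool frame: the origin (TCP) lies between the finger pads; the fingertips stand 22 mm ahead of it and the grasp point (between the pads) lies 3 mm ahead of it; z points along the fingers, y is the direction in which the jaws open and shut (so a half turn about z gives the same grasp; the last joint's range is limited). The gripper opens to 91 mm and grips with 3 to 60 N. Pads are 32 mm wide; open, the fingers measure 118 mm over their backs; the gripper's body (76 mm by 178 mm) begins 60 mm behind the grasp point.
Start: joints at [-1.146, 18.312, 89.639, -0, 72.044, -1.146], TCP at [575.016, 0, 214.176] pointing down, gripper open.
Joint ranges: [-177.97, 177.97], [-48.28, 115.42], [12.27, 149.76], [-77.06, 257.06], [2.81, 150.46], [-146.56, 146.56]. Speed limits (degrees/s): [147.25, 147.25, 180, 180, 180, 180].

INTERFACE

Orientations are given as [roll, pitch, yaw] about the fixed x, y, z axes, in that order (R = Rz(yaw) Ry(pitch) Rx(roll)).
In Python, from workcell import * gives the robot as it stands.
- The arm moves only by the shell command python3 -m jog 'ROWS' [OPENING] [FORCE]. ROWS is text: rows parted by semicolons, each of 6 numbers parted by spaces: the shift along the tool's x, y, z in units of 0.5 m (1.0 is 0.5 m), then the turn, a rotation vector about the tool's x, y, z in units of pi/2 rad (1.0 is pi/2 rad). A call has 1 to 20 rows; each row is the pose to reach, as a shift and turn from the pose measured when the call began, along the tool's axes at that moment; what a row does not reach only later rows make up. A row lasts 1/12 s, in which the tool goes at most 41.7 mm and 7.16 degrees, less where a joint would pass 70% of its speed; a pose out of reach is approached as far as the arm can. A call with a number of a shift or a turn outside -1 to 1 is refused whole. A call with a gripper value outside its range is refused whole. OPENING is the opening, from -1 (shut) to 1 (fully open), set as the call begins (- or left out, the last holds). The fingers move at their own pace and stop on an object; FORCE is the grip in N (left out, the last holds). Time passes only in rows, so rows that repeat a pose let the fingers close. It gives the time, the measured TCP pose, the force and the opening at its end, in the units of the state.
- state(): the state, without advancing time (a new reading comes with each control period).
- grab_frame(name): name is "scene" or "side" or "wrist"; returns the picture (384x512x3 uint8, red, green, blue); there is no depth.
- calibration(name): a dict with "mtx" (3x3 intrinsics, pixels), "rvec" (rotation vector, rad) and "tvec" (3), from world to camera coordinates, as OpenCV has them. Camera axes: x right, y down, z forward; pixel columns grow to the right and rows downward; lengths in mm; the calibration is good to about 2 mm. A picture is of the moment at which its call begins: read the wrist's pose just before it. calibration takes no time and is no camera call; for the wrist camera it gives the pose at the moment of the call.
- job_done(): hands the job in, once; it reports no verdict.
Trained networks look in the newest picture that a camera, given by its name, has taken for a name from the list of things; names that differ only in an ending like _2 or _b are one class to them, and where a whole thing is asked for, a point or a joint stands for the part that bears it (a point fixed in the world has none). Each returns a list of dicts, best first, with "confidence" (0 to 1); they miss things now and then, are a little off and sometimes report something else, mostly with a low value. They report only what shows in the picture. A call takes as long as a camera call.
- spot_in(query, camera): "rect" ([left, top, right, bottom] in pixels, round what is visible of it).
- tip_of(query, camera): "location" ([column, row] in pixels: a listed point, or the origin of a listed thing).
The state is a dict: "time_s": time; "qpos": joint angles; "qvel": joint speeds; "effort": joint torques, N m; "ee_pos": TCP position; "ee_rot": TCP orientation; "force": force on the tool from outside, world axes, zero at the start; "torque": the same for the moment, N m; "gripper_width": finger opening in mm.
Only numpy, scipy, OpenCV 4.12 (cv2) and the standard library are available. Lean on these libraries where they do the work, as an engineer would, in place of code of your own. Each camera call takes 0.05 s, during which the arm holds its last target. There are 200 camera calls.

## Working session

There is one attempt and no reset: what is moved stays moved. The work goes in short steps, Python scripts to look and compute and a shell command to move; the robot and the scene stay as the last step left them, time stands still between calls to the robot, and variables do not carry over. Pictures are saved under pics/ and viewed, about 8 in all and at most 12, crops included, and the job is handed in when it is done.

```bash
mkdir -p pics; ls; cat > h.py <<'E'
from workcell import *
import numpy as np, cv2
from scipy.spatial.transform import Rotation as Ro
from scipy.optimize import least_squares
def cam(n):
    c=calibration(n); return np.array(c["mtx"],float),np.array(c["rvec"],float).ravel(),np.array(c["tvec"],float).ravel()
def ray(c,px):
    K,r,t=c; R=cv2.Rodrigues(r)[0]; d=R.T@np.linalg.inv(K)@np.array([px[0],px[1],1.]); return -R.T@t,d/np.linalg.norm(d)
def proj(c,P):
    return cv2.projectPoints(np.array(P,float).reshape(-1,1,3),c[1],c[2],c[0],None)[0].reshape(-1,2)
def tri(obs):
    A=np.zeros((3,3));b=np.zeros(3)
    rs=[ray(c,p) for c,p in obs]
    for o,d in rs:
        M=np.eye(3)-np.outer(d,d);A+=M;b+=M@o
    X=np.linalg.solve(A,b)
    return X,[np.linalg.norm((np.eye(3)-np.outer(d,d))@(X-o)) for o,d in rs]
def atz(c,px,z):
    o,d=ray(c,px); return o+d*(z-o[2])/d[2]
def plan(P,R):
    """row numbers for target TCP position P, rotation R (Rotation) from now"""
    s=state(); R0=Ro.from_euler('xyz',s["ee_rot"],degrees=True)
    return np.round(np.r_[R0.inv().apply(np.array(P)-s["ee_pos"])/500,(R0.inv()*R).as_rotvec()/(np.pi/2)],4)
def snap(n,f=None):
    im=grab_frame(n)
    if f: cv2.imwrite('pics/'+f,cv2.cvtColor(im,cv2.COLOR_RGB2BGR))
    return im
E
python3 - <<'E'
from h import *
s=state();print(s)
ims=[snap(n,n+'0.png') for n in("scene","side","wrist")]
cv2.imwrite('pics/both.png',cv2.cvtColor(np.hstack([cv2.resize(i,(400,300)) for i in ims[:2]]),cv2.COLOR_RGB2BGR))
for n in("scene","side","wrist"):
    print(n, ray(cam(n),(256,192)))
    for q in ["jar","jar_grip","jar_mouth","big_opening","window","rack","pan","spare_jar","can0","tub"]:
        print(q,[(np.round(d["location"],1).tolist(),round(d["confidence"],2)) for d in tip_of(q,n)[:2]])
E
```

```text
pics
{'time_s': 0.0, 'qpos': array([-1.14581592e+00,  1.83538642e+01,  8.97078831e+01, -7.55088292e-04,
        7.20419015e+01, -1.14586200e+00]), 'qvel': array([ 0.06507348,  0.05584102,  0.12486756, -0.04339349, -0.01738077,
        0.0500466 ]), 'effort': array([-5.01459035e-04, -4.12465632e+01, -2.31973493e+01,  7.28826877e-02,
        4.58198413e-02, -1.41870069e-04]), 'ee_pos': array([5.74495458e+02, 7.65190300e-03, 2.13287974e+02]), 'ee_rot': array([-1.79896358e+02, -1.35500349e-03,  9.00002783e+01]), 'force': array([0.04063861, 0.32445263, 0.39816411]), 'torque': array([-0.01706863,  0.00951827, -0.0115492 ]), 'gripper_width': 91.22481166389862}
scene (array([1147.45431002,  -59.19938617,  929.84655651]), array([-0.57024926,  0.07924914, -0.81764011]))
jar [([190.4, 227.4], 0.75)]
jar_grip [([195.3, 207.3], 0.78)]
jar_mouth [([196.8, 178.4], 0.56)]
big_opening [([187.7, 182.1], 0.73), ([143.6, 223.7], 0.42)]
window [([195.6, 181.3], 0.95)]
rack [([177.1, 207.0], 0.71), ([190.5, 205.3], 0.37)]
pan [([341.4, 181.9], 0.59)]
spare_jar [([190.1, 226.8], 0.73), ([143.7, 225.4], 0.6
[... 383 characters left out ...]
[306.2, 177.2], 0.89), ([292.8, 151.4], 0.36)]
rack [([303.0, 187.3], 0.71)]
pan [([235.6, 326.6], 0.91), ([295.2, 154.5], 0.25)]
spare_jar [([294.7, 155.4], 0.56)]
can0 [([192.2, 229.9], 0.95), ([237.5, 227.4], 0.56)]
tub [([317.1, 263.2], 0.62)]
wrist (array([574.14137203,  76.46467414, 385.29881627]), array([-0.00735829, -0.27737582, -0.96073332]))
jar [([294.2, 285.7], 0.71), ([204.1, 309.5], 0.67)]
jar_grip [([261.1, 292.1], 0.76)]
jar_mouth [([204.4, 308.1], 0.97), ([263.3, 292.2], 0.49)]
big_opening [([212.8, 324.1], 0.74)]
window [([207.7, 294.4], 0.77)]
rack []
pan [([263.3, 292.6], 0.31)]
spare_jar []
can0 [([297.2, 142.5], 0.7), ([382.5, 115.0], 0.64)]
tub [([132.7, 139.0], 0.82)]
```

```bash
python3 -m jog --help | head -20
```

```text
validation failed for argument at $...
```

View pics/both.png

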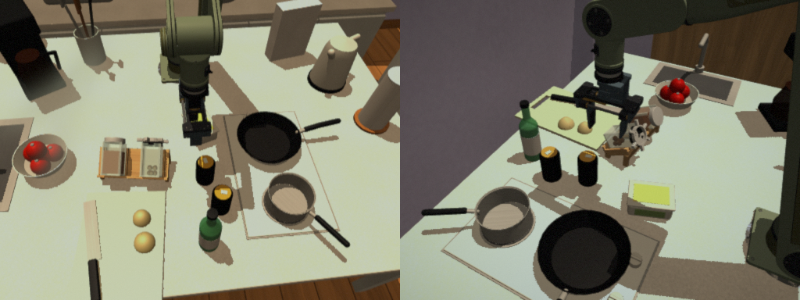

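View pics/wrist0.png

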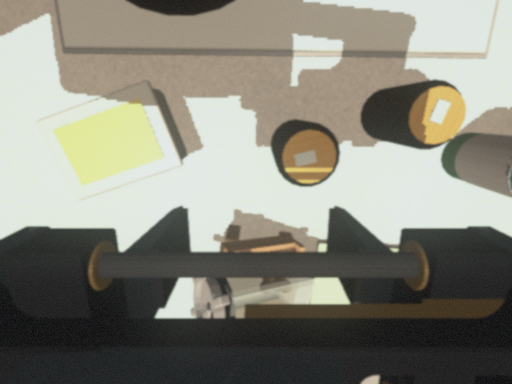

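```bash
python3 - <<'E'
from h import *
C={n:cam(n) for n in("scene","side","wrist")}
s,d,w=C["scene"],C["side"],C["wrist"]
ob={"jar":[(s,(190.4,227.4)),(d,(267.9,175.8)),(w,(294.2,285.7))],
"grip":[(s,(195.3,207.3)),(d,(286.7,170.2)),(w,(261.1,292.1))],
"mouth":[(s,(196.8,178.4)),(d,(306.9,174.9)),(w,(204.4,308.1))],
"big":[(s,(187.7,182.1)),(d,(305.2,167.6)),(w,(212.8,324.1))],
"window":[(s,(195.6,181.3)),(d,(306.2,177.2)),(w,(207.7,294.4))],
"rack":[(s,(177.1,207)),(d,(303,187.3))],
"pan":[(s,(341.4,181.9)),(d,(235.6,326.6))],
"canA":[(s,(263.3,227.2)),(d,(237.5,227.4)),(w,(382.5,115))],
"canB":[(s,(280,265.8)),(d,(192.2,229.9))],
"tub":[(s,(255.6,166.3)),(d,(317.1,263.2)),(w,(132.7,139))]}
for k,v in ob.items():
    X,e=tri(v);print(k,X.round(1),np.round(e,1))
E
```

```text
jar [ 627.9 -161.2   40.8] [2.5 4.3 2.5]
grip [ 579.1 -149.4   78.3] [ 7.9 10.5  3.9]
mouth [ 511.5 -138.4  108.9] [3.  2.6 4.6]
big [ 523.2 -161.2  111.1] [1.8 1.5 3.3]
window [ 512.3 -139.8   94.2] [0.9 1.8 2.7]
rack [ 533.8 -203.2    2.4] [3.2 3.2]
pan [497.3 290.6  16. ] [2.1 2.1]
canA [659.5  53.3  57. ] [21.9 47.7 55.2]
canB [741.4  73.1 -15.4] [4.8 4.8]
tub [402.4  41.    0.9] [1.6 1.1 1.2]
```

The first two pictures show the dial-lid jar in the bay nearer the arm's centreline (scene about 195,200). The pan is at scene (341,182), with the cans between rack and hob. The wrist view shows the jar partly under the fingers. The big opening seems to be on the robot's right, so the dial needs about 90° clockwise. Next I'll move the wrist to face the dial along the jar axis.

```bash
cat >> h.py <<'E'
def axes(psi,el,roll=0):
    """tool R: z along azimuth psi, elevation el (deg); x up at roll 0; roll about tool z, clockwise as looked along it"""
    p,e=np.radians([psi,el]); z=np.array([np.cos(p)*np.cos(e),np.sin(p)*np.cos(e),np.sin(e)])
    x=np.array([-np.cos(p)*np.sin(e),-np.sin(p)*np.sin(e),np.cos(e)])
    return Ro.from_matrix(np.c_[x,np.cross(z,x),z])*Ro.from_rotvec([0,0,np.radians(roll)])
E
python3 - <<'E'
from h import *
print(plan([425,-70,235],axes(-11,-30)))
E
```

```text
[-0.14   -0.3001 -0.0417 -0.5811  0.479   1.0067]
```

```bash
R="-0.14 -0.3 -0.04 -0.575 0.475 0.995"; python3 -m jog '-0.14 -0.3 -0.04 -0.575 0.475 0.995;-0.14 -0.3 -0.04 -0.575 0.475 0.995;-0.14 -0.3 -0.04 -0.575 0.475 0.995;-0.14 -0.3 -0.04 -0.575 0.475 0.995;-0.14 -0.3 -0.04 -0.575 0.475 0.995;-0.14 -0.3 -0.04 -0.575 0.475 0.995;-0.14 -0.3 -0.04 -0.575 0.475 0.995;-0.14 -0.3 -0.04 -0.575 0.475 0.995;-0.14 -0.3 -0.04 -0.575 0.475 0.995;-0.14 -0.3 -0.04 -0.575 0.475 0.995;-0.14 -0.3 -0.04 -0.575 0.475 0.995;-0.14 -0.3 -0.04 -0.575 0.475 0.995;-0.14 -0.3 -0.04 -0.575 0.475 0.995;-0.14 -0.3 -0.04 -0.575 0.475 0.995;-0.14 -0.3 -0.04 -0.575 0.475 0.995;-0.14 -0.3 -0.04 -0.575 0.475 0.995;-0.14 -0.3 -0.04 -0.575 0.475 0.995;-0.14 -0.3 -0.04 -0.575 0.475 0.995'; python3 - <<'E'
from h import *
s=state();print(s["qpos"],s["ee_pos"])
print(plan([428,-123,170],axes(-11,-30)))
E
```

```text
time_s: 3.15
ee_pos: [431.6, -65.9, 241.7]
ee_rot: [173.0, -58.2, 2.8]
force: [1.0, -0.1, -0.3]
gripper_width: 91.0
[-19.29098216 -13.83027588 145.78319062 128.47083682  15.20364362
 -51.18788241] [431.60298176 -65.90962124 241.7180313 ]
[-0.1286  0.105   0.0781 -0.0546  0.0156  0.08  ]
```

```bash
python3 -m jog '-0.06 0.05 0.04 -0.027 0.008 0.04;-0.1286 0.105 0.078 -0.055 0.0156 0.08;-0.1286 0.105 0.078 -0.055 0.0156 0.08;-0.1286 0.105 0.078 -0.055 0.0156 0.08;-0.1286 0.105 0.078 -0.055 0.0156 0.08;-0.1286 0.105 0.078 -0.055 0.0156 0.08'; python3 - <<'E'
from h import *
s=state();print(s["qpos"],s["ee_pos"])
print(plan([428,-123,170],axes(-11,-30)))
W=cam("wrist");snap("wrist","w1.png")
S,D=cam("scene"),cam("side");snap("scene");snap("side")
for q in ["jar","jar_grip","jar_mouth","big_opening","window","rack"]:
    o=[]
    for n,c in(("wrist",W),("scene",S),("side",D)):
        t=tip_of(q,n)[:2]
        print(q,n,[(np.round(d["location"],1).tolist(),round(d["confidence"],2)) for d in t])
        if t and t[0]["confidence"]>.5:o.append((c,t[0]["location"]))
    if len(o)>1:
        X,e=tri(o);print("   ",X.round(1),np.round(e,1))
E
```

```text
time_s: 3.65
ee_pos: [443.7, -130.9, 191.8]
ee_rot: [-179.8, -58.5, -11.0]
force: [-0.0, 0.7, 1.0]
gripper_width: 91.0
[-29.02895175  -2.32394713 149.69325999 146.41397196  28.77582091
 -69.42787632] [ 443.6916797  -130.91629031  191.75619936]
[-0.0548 -0.0096 -0.0061 -0.0015  0.0162 -0.0002]
jar wrist [([251.6, 184.7], 0.98)]
jar scene [([190.7, 227.7], 0.87)]
jar side [([268.6, 174.5], 0.57)]
    [ 629.  -159.3   43.7] [4.  2.9 1.7]
jar_grip wrist []
jar_grip scene [([191.3, 205.8], 0.77), ([257.3, 166.8], 0.62)]
jar_grip side [([285.0, 172.2], 0.84)]
    [ 579.2 -156.1   75.7] [0.3 0.3]
jar_mouth wrist []
jar_mouth scene []
jar_mouth side [([306.8, 173.0], 0.68)]
big_opening wrist [([266.9, 205.0], 0.57)]
big_opening scene [([185.7, 181.6], 0.51), ([190.6, 226.4], 0.34)]
big_opening side [([306.0, 168.4], 0.58)]
    [ 524.1 -160.2  111.7] [5.4 5.3 4. ]
window wrist [([254.8, 231.9], 0.62)]
window scene [([196.2, 183.9], 0.74), ([282.3, 263.4], 0.31)]
window side [([306.5, 179.8], 0.68), ([195.2, 226.6], 0.64)]
    [ 512.6 -140.6   85.9] [1.1 1.7 2.5]
rack wrist [([298.2, 241.5], 0.95)]
rack scene [([177.0, 209.7], 0.94), ([190.9, 180.9], 0.7)]
rack side [([304.7, 185.3], 0.78)]
    [ 538.  -207.1    3.6] [2.8 2.8 4.7]
```

View pics/w1.png

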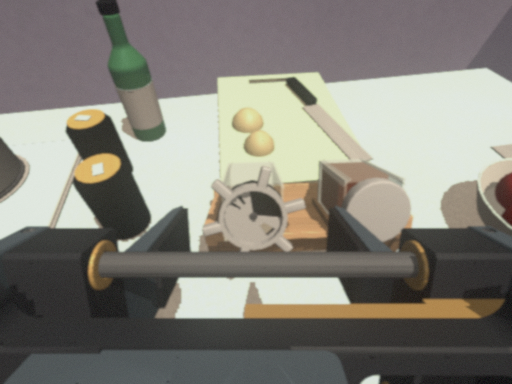

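View crop.

```bash
python3 - <<'E'
import cv2
i=cv2.imread('pics/w1.png')[150:300,190:340];cv2.imwrite('pics/c1.png',cv2.resize(i,(600,600),interpolation=cv2.INTER_CUBIC))
E
```

```text
(no output)
```

View pics/c1.png

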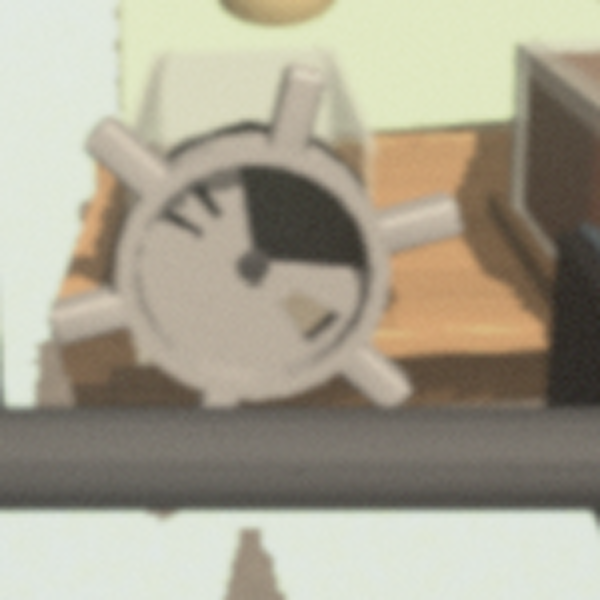

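The dial's big opening is at the upper right (crop 305,220), about 45° above the robot's right. The lug tips are at crop (303,72), (100,130), (458,215), (402,390) and (58,325), and the hub is at (253,265). It therefore needs about 130° clockwise. I'll fit the model.

```bash
cat >> h.py <<'E'
def jarR(psi,tilt=30):
    p,e=np.radians([psi,tilt]); c,s=np.cos(p),np.sin(p)
    z=np.array([-c*np.cos(e),-s*np.cos(e),np.sin(e)]); x=np.array([c*np.sin(e),s*np.sin(e),np.cos(e)])
    return np.c_[x,np.cross(z,x),z]
def dialpt(r,a,s):   # a: deg clockwise from the right (-y), seen by robot; jar coords
    a=np.radians(a); return np.array([-r*np.sin(a),-r*np.cos(a),s])
E
python3 - <<'E'
from h import *
W,S,D=cam("wrist"),cam("scene"),cam("side")
im=lambda p:np.array(p)/4+[190,150]
tips=[((303,72),-30),((100,130),-90),((458,215),30),((402,390),90),((58,325),-150)]
w0=None
def res(v,full=False):
    B=v[:3];R=jarR(v[3]);r=[]
    pts=[dialpt(55,v[4]+a,127) for _,a in tips]+[np.array([0,0,132.])]
    px=[im(p) for p,_ in tips]+[im((253,265))]
    q=proj(W,[B+R@p for p in pts]); rw=(q-px)
    o=[(S,(190.5,227.5),(0,0,0)),(D,(268.2,175.2),(0,0,0)),(D,(285.8,171.2),(0,0,52)),(S,(193,206.5),(0,0,52)),
       (S,(196.8,178.4),(0,0,132)),(D,(306.9,174),(0,0,132)),(S,(196,182.5),(-20,0,130)),(D,(306.3,178.5),(-20,0,130))]
    ro=np.array([proj(c,[B+R@np.array(l,float)])[0]-p for c,p,l in o])
    if full: print(rw.round(1).tolist(),ro.round(1).tolist())
    return np.r_[rw.ravel(),ro.ravel()*.6,(B[2]-49)*.3]
f=least_squares(res,[628,-160,49,-11,-45],loss='soft_l1')
v=f.x;print(v.round(2),np.sqrt(np.diag(np.linalg.inv(f.jac.T@f.jac))).round(2));res(v,True)
R=jarR(v[3]);print("mouth",(v[:3]+R@[0,0,132]).round(1),"grip",(v[:3]+R@[0,0,52]).round(1))
c,s=np.cos(np.radians(v[3])),np.sin(np.radians(v[3]))
rk=v[:3]-[76*c-66*s,76*s+66*c,49];print("rack",rk.round(1),"meas 538,-207")
E
```

```text
[ 626.09 -160.64   45.3   -11.07  -46.83] [1.44 3.2  1.57 1.71 1.24]
[[0.2, -0.5], [-0.4, 0.1], [-0.6, -1.1], [-0.3, 0.8], [0.8, -1.1], [0.4, 2.2]] [[0.7, -1.0], [1.7, -0.5], [-2.5, 2.8], [-0.1, 0.8], [-1.2, -0.3], [-1.1, -1.0], [0.9, -2.8], [1.5, 1.0]]
mouth [ 513.9 -138.7  111.3] grip [ 581.9 -152.    71.3]
rack [ 538.8 -210.8   -3.7] meas 538,-207
```

```bash
cat >> h.py <<'E'
B=np.array([626.6,-160.3,47.]);PSI=-11.;JR=jarR(PSI)
E
python3 - <<'E'
from h import *
W=cam("wrist");o,d=ray(W,np.array([470,330])/4+[190,150])
n=JR[:,0];t=((B-33*n-o)@n)/(d@n);P=JR.T@(o+t*d-B);print("floor end jar coords",P.round(1))
o,d=ray(W,np.array([470,345])/4+[190,150]);t=((B-33*n-o)@n)/(d@n);print((JR.T@(o+t*d-B)).round(1))
for s in(175,144):print(s,(B+JR@[0,0,s]).round(1),plan(B+JR@[0,0,s],axes(PSI,-30,13)))
E
```

```text
floor end jar coords [-33.  -63.5  99.9]
[-33.  -61.9 109.8]
175 [ 477.8 -131.4  134.5] [-0.0631 -0.0109  0.1173 -0.0003  0.0159  0.1444]
144 [ 504.2 -136.5  119. ] [-0.0616 -0.0107  0.1792 -0.0003  0.0159  0.1444]
```

```bash
python3 -m jog '-0.03 -0.005 0.05 0 0.016 0.07;-0.063 -0.011 0.1 0 0.016 0.144;-0.063 -0.011 0.117 0 0.016 0.144;-0.063 -0.011 0.117 0 0.016 0.144;-0.063 -0.011 0.117 0 0.016 0.144;-0.063 -0.011 0.117 0 0.016 0.144' 1; python3 - <<'E'
from h import *
s=state();print(s["qpos"],s["ee_pos"]);print(plan(B+JR@[0,0,175],axes(PSI,-30,13)))
W=cam("wrist");snap("wrist","w2.png")
for q in ["jar_mouth","big_opening","window","jar"]:
    t=tip_of(q,"wrist")[:2]; print(q,[(np.round(d["location"],1).tolist(),round(d["confidence"],2)) for d in t])
m={k:proj(W,[B+JR@p])[0].round(1) for k,p in {"mouth":[0,0,132],"big":dialpt(20,-46.8,132),"win":[-20,0,130]}.items()};print(m)
im=cv2.imread('pics/w2.png')
for a in range(6):
    for r in(36,55):cv2.circle(im,tuple(int(x) for x in proj(W,[B+JR@dialpt(r,-46.8+30+60*a,132)])[0].round()),1,(0,0,255),-1)
cv2.circle(im,tuple(int(x) for x in m["mouth"].round()),1,(0,0,255),-1)
cv2.imwrite('pics/c2.png',cv2.resize(im[140:340,130:390],(780,600),interpolation=cv2.INTER_CUBIC))
E
```

```text
time_s: 5.2
ee_pos: [492.6, -137.2, 147.9]
ee_rot: [-159.4, -56.6, -35.0]
force: [-0.7, -0.2, -0.3]
gripper_width: 91.2
[-24.57107486  10.68594613 149.73728482 161.54246095  40.1890205
 -69.84125462] [ 492.60056551 -137.22294326  147.85032458]
[-0.0393  0.003  -0.013   0.0004  0.011   0.0006]
jar_mouth [([261.6, 236.2], 0.59)]
big_opening [([273.0, 212.2], 0.8)]
window [([266.7, 251.2], 0.87)]
jar [([255.8, 189.0], 0.85)]
{'mouth': array([260.4, 233. ]), 'big': array([273.2, 213. ]), 'win': array([265.7, 253.2])}
```

View pics/c2.png

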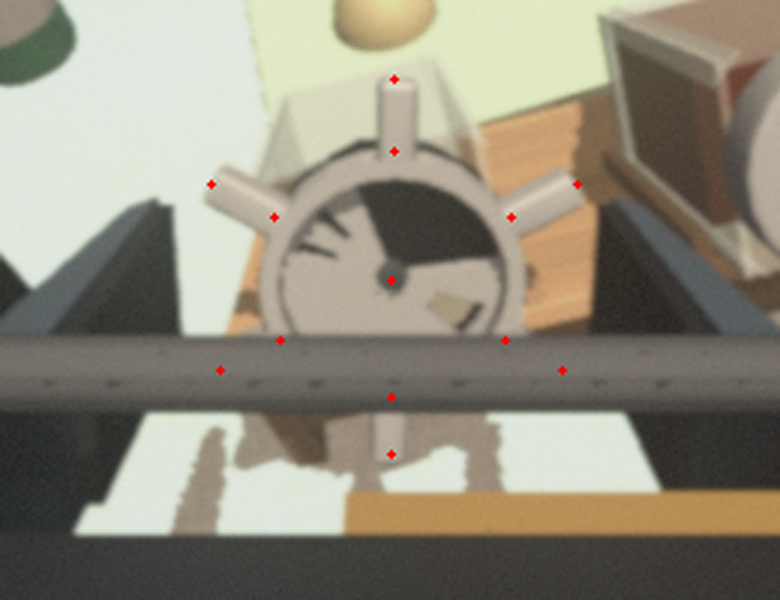

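The model overlays the dial and lugs to within about 1 mm, and the fingers line up with the gaps. Joint 3 is near its limit, so I'll move closer in, which relieves it.

```bash
python3 -m jog '-0.02 0.002 0.02 0 0.011 0;-0.039 0.003 0.021 0 0.011 0;-0.039 0.003 0.021 0 0.011 0;-0.039 0.003 0.021 0 0.011 0'; python3 - <<'E'
from h import *
s=state();print(s["qpos"],s["ee_pos"], (JR.T@(s["ee_pos"]-B)).round(1));
for t in(158,144):print(plan(B+JR@[0,0,t],axes(PSI,-30,13)))
# planar kinematics guess from 4 poses
E
```

```text
time_s: 5.78
ee_pos: [504.2, -138.8, 135.2]
ee_rot: [-159.3, -56.9, -35.2]
force: [0.8, -0.2, -0.1]
gripper_width: 91.3
[-23.62498039  14.14062168 149.72627947 164.10649726  43.6386722
 -71.93227718] [ 504.22412736 -138.80269163  135.2415295 ] [ 14.3  -2.2 151.7]
[-0.029   0.0021 -0.0122  0.0011  0.0079  0.0005]
[-0.0287  0.002   0.0158  0.0011  0.0079  0.0005]
```

```bash
cat > kin.py <<'E'
from h import *
Q=np.array([[-1.1458,18.354,89.708,0,72.042,-1.146],[-19.291,-13.83,145.783,128.47,15.2036,-51.188],[-29.029,-2.324,149.693,146.414,28.776,-69.428],[-24.571,10.686,149.737,161.54,40.189,-69.841],[-23.625,14.141,149.726,164.106,43.639,-71.932]])
P=np.array([[574.5,0,213.3],[431.6,-65.9,241.7],[443.7,-130.9,191.8],[492.6,-137.2,147.85],[504.22,-138.8,135.24]])
E=np.array([[-179.9,0,90],[173,-58.2,2.8],[-179.8,-58.5,-11],[-159.4,-56.6,-35],[-159.3,-56.9,-35.2]])
Z=Ro.from_euler('xyz',E,degrees=True).apply([0,0,1])
def wc(q,p):
    a1,h,L2,L3,dl,L6,d=p; q1,q2,q3=np.radians(q[:3])
    r=a1+L2*np.sin(q2)+L3*np.sin(q2+q3+dl); z=h+L2*np.cos(q2)+L3*np.cos(q2+q3+dl)
    return np.array([r*np.cos(q1)-d*np.sin(q1),r*np.sin(q1)+d*np.cos(q1),z])
def res(p):return np.r_[np.ravel([wc(q,p)+p[5]*z-x for q,z,x in zip(Q,Z,P)]),(np.array(p)-[0,200,400,400,0,220,11])*.003]
f=min((least_squares(res,[0,h,L,L,dl,l6,11]) for h in(150,300) for L in(300,450) for l6 in(150,250) for dl in(0,.3,-.3)),key=lambda f:f.cost)
p=f.x
if __name__=="__main__":
    print(p.round(2),f.cost,res(p)[:15].round(1))
    for s in(158,146,144):
        for el in(-30,-35,-40,-45):
          for psi in(-11,):
            z=axes(psi,el).as_matrix()[:,2];T=B+JR@[0,0,s]  # grasp region point
            T=T+22*(axes(PSI,-30).as_matrix()[:,2]-z)      # tips stay on axis
            g=least_squares(lambda q:wc(q,p)+p[5]*z-T,[-24,14,140])
            print(s,el,g.x.round(1),round(g.cost,3))
E
python3 kin.py
```

```text
[1.3600e+00 1.3937e+02 5.9105e+02 4.1648e+02 6.0000e-02 3.3441e+02
 1.1680e+01] 0.42271028933887045 [-0.   0.2 -0.  -0.  -0.4  0.2 -0.1  0.3 -0.2 -0.   0.  -0.1  0.1 -0.1
  0.1]
158 -30 [-23.8  16.4 152.7] 0.0
158 -35 [-22.9  11.5 148.4] 0.0
158 -40 [-22.    8.3 144.1] 0.0
158 -45 [-21.2   6.5 139.8] 0.0
146 -30 [-23.2  18.1 151.9] 0.0
146 -35 [-22.4  13.3 147.7] 0.0
146 -40 [-21.6  10.1 143.4] 0.0
146 -45 [-20.8   8.1 139.2] 0.0
144 -30 [-23.1  18.4 151.8] 0.0
144 -35 [-22.3  13.6 147.6] 0.0
144 -40 [-21.5  10.3 143.3] 0.0
144 -45 [-20.8   8.4 139.1] 0.0
```

```bash
python3 - <<'E'
from h import *
R=axes(PSI,-35,13);z=R.as_matrix()[:,2]
for s in(138,124):print(plan(B+JR@[0,0,s]-22*z,R))
E
```

```text
[-0.0254  0.0012 -0.0161 -0.0114 -0.0462  0.0006]
[-0.025   0.0012  0.0119 -0.0114 -0.0462  0.0006]
```

```bash
python3 -m jog '-0.005 0.001 -0.02 0 0 0;-0.015 0.001 -0.018 -0.005 -0.03 0;-0.0254 0.0012 -0.016 -0.0114 -0.0462 0;-0.0254 0.0012 -0.016 -0.0114 -0.0462 0;-0.0254 0.0012 -0.016 -0.0114 -0.0462 0;-0.0254 0.0012 -0.016 -0.0114 -0.0462 0' 1 3; python3 - <<'E'
from h import *
s=state();print(s["qpos"],(JR.T@(s["ee_pos"]-B)).round(1))
R=axes(PSI,-35,13);z=R.as_matrix()[:,2]
for s in(138,124):print(plan(B+JR@[0,0,s]-22*z,R))
E
```

```text
time_s: 6.28
ee_pos: [491.5, -134.0, 128.9]
ee_rot: [-162.2, -53.0, -32.9]
force: [-0.6, -0.8, -0.4]
gripper_width: 91.2
[-22.99199952  11.18085574 148.51004312 162.88141985  35.36108326
 -69.89113656] [2.100e+00 1.000e-01 1.601e+02]
[-0.0003  0.0002  0.0004 -0.0002 -0.0005  0.0006]
[ 0.0021 -0.0004  0.0283 -0.0002 -0.0005  0.0006]
```

Aligned. Next: insert, close gently, then turn.

```bash
python3 -m jog '0.001 0 0.014 0 0 0;0.002 0 0.028 0 0 0;0.002 0 0.028 0 0 0;0.002 0 0.028 0 0 0' && python3 -m jog '0 0 0 0 0 0;0 0 0 0 0 0;0 0 0 0 0 0;0 0 0 0 0 0;0 0 0 0 0 0;0 0 0 0 0 0' -0.2 3
```

```text
time_s: 6.62
ee_pos: [503.7, -136.6, 121.0]
ee_rot: [-162.2, -53.0, -32.9]
force: [-0.5, -0.3, -0.3]
gripper_width: 91.0
time_s: 7.12
ee_pos: [503.6, -136.6, 121.1]
ee_rot: [-162.2, -53.0, -32.9]
force: [-0.2, 0.4, -0.6]
gripper_width: 54.1
```

```bash
python3 - <<'E'
from h import *
s=state();print(s["gripper_width"],(JR.T@(s["ee_pos"]-B)).round(1),s["force"])
a=snap("side");b=snap("wrist");
D=cam("side");im=cv2.cvtColor(a,cv2.COLOR_RGB2BGR)
a2=cv2.resize(im[110:230,240:360],(390,390),interpolation=cv2.INTER_CUBIC);b2=cv2.resize(cv2.cvtColor(b,cv2.COLOR_RGB2BGR)[150:340,160:350],(390,390),interpolation=cv2.INTER_CUBIC)
cv2.imwrite('pics/c3.png',np.hstack([a2,b2]))
E
```

```text
54.09425585959918 [  1.5  -0.2 145.5] [-0.2361047   0.35671038 -0.59726878]
```

View pics/c3.png

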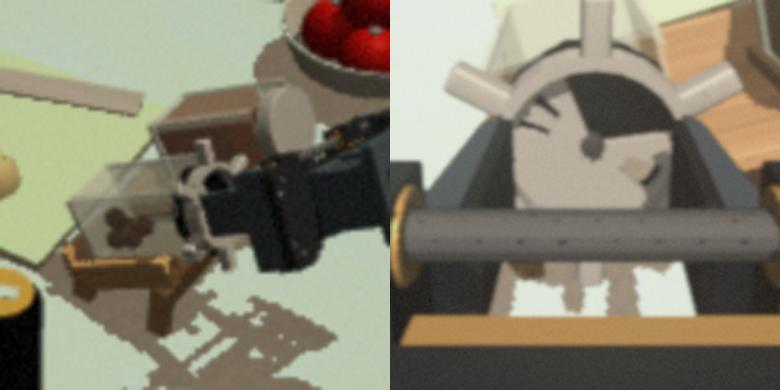

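The side view shows the fingertips still in front of the dial ring, so they closed ahead of it. I'll open, go 9 mm deeper and close again.

```bash
python3 -m jog '0 0 0 0 0 0;0 0 0 0 0 0;0 0 0 0 0 0;0 0 0 0 0 0;0 0 0 0 0 0;0 0 0 0 0 0' 1 3; python3 -m jog '0 0 0.01 0 0 0;0.001 0 0.018 0 0 0;0.001 0 0.018 0 0 0;0.001 0 0.018 0 0 0'; python3 -m jog '0 0 0 0 0 0;0 0 0 0 0 0;0 0 0 0 0 0;0 0 0 0 0 0;0 0 0 0 0 0;0 0 0 0 0 0' 0.3 3
```

```text
time_s: 7.72
ee_pos: [503.6, -136.6, 121.1]
ee_rot: [-162.2, -53.0, -32.9]
force: [0.1, 0.3, 0.3]
gripper_width: 83.2
time_s: 8.05
ee_pos: [511.4, -138.2, 116.0]
ee_rot: [-162.2, -52.9, -32.8]
force: [-0.5, 0.7, -0.1]
gripper_width: 91.4
time_s: 8.55
ee_pos: [511.7, -137.2, 116.8]
ee_rot: [-162.2, -53.1, -32.7]
force: [-2.3, 6.5, 5.7]
gripper_width: 60.0
```

```bash
python3 - <<'E'
from h import *
s=state();print(s["gripper_width"],(JR.T@(s["ee_pos"]-B)).round(1),s["force"])
a=snap("side");b=snap("wrist");W=cam("wrist")
R=Ro.from_euler('xyz',s["ee_rot"],degrees=True)
b=cv2.cvtColor(b,cv2.COLOR_RGB2BGR);big=cv2.resize(b,None,fx=3,fy=3,interpolation=cv2.INTER_CUBIC)
for dy in(-30,30):
  for dx in(-16,16):
    q=proj(W,[s["ee_pos"]+R.apply([dx,dy,22])])[0]*3;cv2.circle(big,tuple(int(x) for x in q),4,(0,255,0),-1)
for k in range(0,360,10):
    q=proj(W,[B+JR@dialpt(36,k,132)])[0]*3;cv2.circle(big,tuple(int(x) for x in q),2,(0,0,255),-1)
a2=cv2.resize(cv2.cvtColor(a,cv2.COLOR_RGB2BGR)[130:220,260:350],(400,400),interpolation=cv2.INTER_CUBIC)
cv2.imwrite('pics/c4.png',np.hstack([a2,cv2.resize(big[420:1000,480:1060],(400,400))]))
E
```

```text
60.041035827919885 [  1.8   0.8 136.4] [-2.29057851  6.53582583  5.70622535]
```

View pics/c4.png

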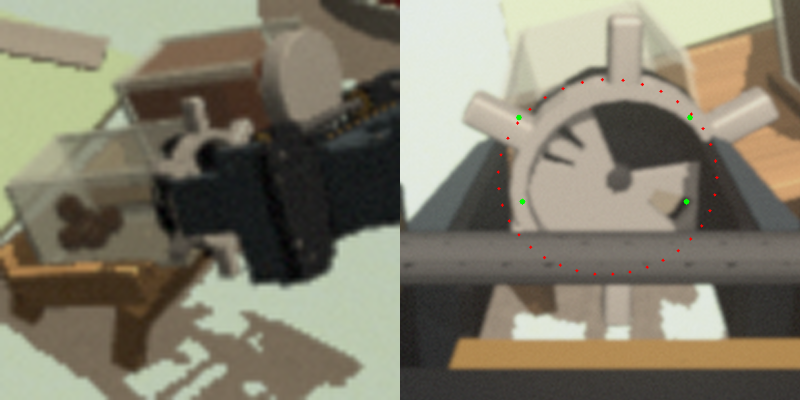

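```bash
python3 -m jog '0 0 0 0 0 0;0 0 0 0 0 0;0 0 0 0 0 0;0 0 0 0 0 0;0 0 0 0 0 0;0 0 0 0 0 0;0 0 0 0 0 0' 1 3; python3 - <<'E'
from h import *
s=state();print(s["gripper_width"],(JR.T@(s["ee_pos"]-B)).round(1),s["force"].round(1))
W=cam("wrist");b=snap("wrist","w5.png")
R=Ro.from_euler('xyz',s["ee_rot"],degrees=True)
for q in ["jar_mouth","big_opening","window","jar"]:
    print(q,[(np.round(d["location"],1).tolist(),round(d["confidence"],2)) for d in tip_of(q,"wrist")[:2]])
print({k:proj(W,[B+JR@np.array(p)])[0].round(1) for k,p in {"mouth":[0,0,132],"big":dialpt(20,-46.8,132),"win":[-20,0,130],"jar":[0,0,0]}.items()})
big=cv2.resize(cv2.cvtColor(b,cv2.COLOR_RGB2BGR)[140:340,130:390],(780,600),interpolation=cv2.INTER_CUBIC)
for dy in(-45.5,45.5):
  for dx in(-16,16):
    q=(proj(W,[s["ee_pos"]+R.apply([dx,dy,22])])[0]-[130,140])*3;cv2.circle(big,tuple(int(x) for x in q),3,(0,255,0),-1)
for k in range(0,360,10):
    q=(proj(W,[B+JR@dialpt(36,k,132)])[0]-[130,140])*3;cv2.circle(big,tuple(int(x) for x in q),1,(0,0,255),-1)
cv2.imwrite('pics/c5.png',big)
E
```

```text
time_s: 9.23
ee_pos: [511.7, -137.2, 116.7]
ee_rot: [-162.2, -53.1, -32.7]
force: [0.0, -1.1, -0.2]
gripper_width: 91.5
91.49300077599702 [  1.8   0.8 136.3] [ 0.  -1.1 -0.2]
jar_mouth [([266.6, 228.6], 0.9)]
big_opening [([280.6, 202.3], 0.93)]
window [([272.4, 245.7], 0.75), ([252.5, 174.6], 0.29)]
jar [([253.7, 174.0], 0.98)]
{'mouth': array([260.2, 228.6]), 'big': array([275.6, 205.3]), 'win': array([266.3, 251.5]), 'jar': array([257.5, 172.3])}
```

View pics/c5.png

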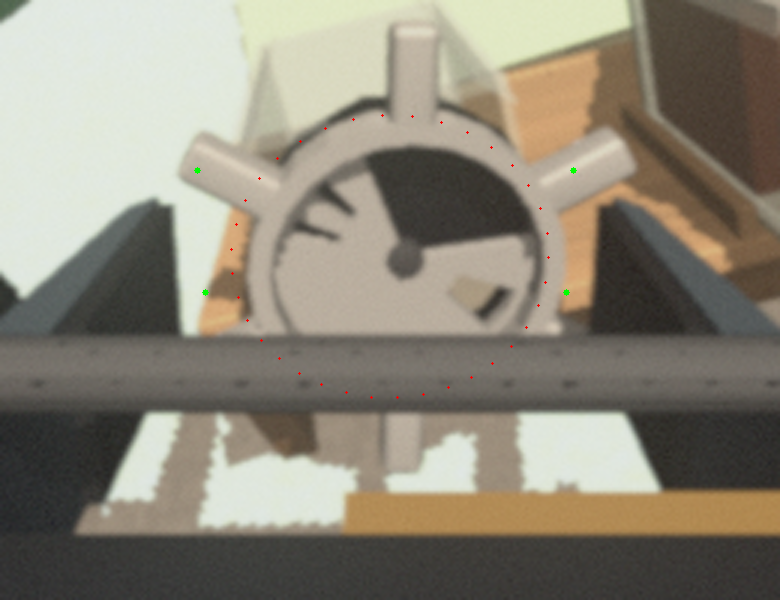

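```bash
python3 - <<'E'
from h import *
s=state();W=cam("wrist");R=Ro.from_euler('xyz',s["ee_rot"],degrees=True)
for dz in(-30,-20,-10,0,8,15,22):
    print(dz,[((proj(W,[s["ee_pos"]+R.apply([dx,-45.7,dz])])[0]-[130,140])*3).round(0).tolist() for dx in(16,11,-16)])
m=np.array([266.6,228.6])  # refined mouth offset in jar frame, at s=132
o,d=ray(W,m);n=JR[:,2];t=((B+132*n-o)@n)/(d@n);print((JR.T@(o+t*d-B)).round(1))
E
```

```text
-30 [[135.0, 255.0], [138.0, 280.0], [149.0, 410.0]]
-20 [[150.0, 235.0], [152.0, 259.0], [162.0, 382.0]]
-10 [[163.0, 217.0], [165.0, 240.0], [174.0, 357.0]]
0 [[175.0, 201.0], [177.0, 223.0], [185.0, 334.0]]
8 [[184.0, 189.0], [185.0, 210.0], [192.0, 318.0]]
15 [[191.0, 180.0], [192.0, 200.0], [199.0, 305.0]]
22 [[197.0, 171.0], [198.0, 191.0], [205.0, 292.0]]
[ -1.   -4.1 132. ]
```

```bash
python3 - <<'E'
from h import *
R=axes(PSI,-33,13)
print(plan(B+JR@[-.5,-4,138],R),plan(B+JR@[-.5,-4,122],R))
E
```

```text
[-0.0026  0.0106 -0.0028  0.0029  0.0209  0.0021] [0.0001 0.0101 0.0291 0.0029 0.0209 0.0021]
```

```bash
python3 -m jog '-0.0026 0.0106 -0.003 0.003 0.021 0.002;-0.0026 0.0106 -0.003 0.003 0.021 0.002;-0.001 0.0103 0.015 0.003 0.021 0.002;0 0.01 0.029 0.003 0.021 0.002;0 0.01 0.029 0.003 0.021 0.002;0 0.01 0.029 0.003 0.021 0.002'; python3 - <<'E'
from h import *
s=state();print(s["qpos"].round(1),(JR.T@(s["ee_pos"]-B)).round(1))
E
```

```text
time_s: 9.98
ee_pos: [522.8, -144.0, 107.5]
ee_rot: [-160.9, -54.8, -33.9]
force: [-0.4, 0.2, 0.4]
gripper_width: 91.5
[-22.7  18.6 147.8 165.7  43.7 -73. ] [-1.000e-01 -3.800e+00  1.212e+02]
```

No contact. Next is the first half of the turn: 70° clockwise (+ about tool z).

```bash
python3 -m jog '0 0 0 0 0 0.07;0 0 0 0 0 0.14;0 0 0 0 0 0.21;0 0 0 0 0 0.28;0 0 0 0 0 0.35;0 0 0 0 0 0.42;0 0 0 0 0 0.49;0 0 0 0 0 0.56;0 0 0 0 0 0.63;0 0 0 0 0 0.7;0 0 0 0 0 0.77;0 0 0 0 0 0.78;0 0 0 0 0 0.78'; python3 - <<'E'
from h import *
s=state();print(s["qpos"].round(1),(JR.T@(s["ee_pos"]-B)).round(1))
W=cam("wrist");b=snap("wrist","w6.png")
for q in ["jar_mouth","big_opening","window"]:
    for d in tip_of(q,"wrist")[:2]:
        o,v=ray(W,d["location"]);n=JR[:,2];t=((B+131*n-o)@n)/(v@n);print(q,round(d["confidence"],2),(JR.T@(o+t*v-B)).round(1))
E
```

```text
time_s: 11.07
ee_pos: [522.9, -143.7, 107.6]
ee_rot: [-123.2, -5.8, -97.1]
force: [0.1, 0.7, 0.3]
gripper_width: 91.1
[-22.6  18.6 147.8 165.7  43.7  -2.9] [ -0.   -3.5 121.2]
jar_mouth 0.95 [ -1.9  -0.2 131. ]
big_opening 0.55 [ -6.4 -21.9 131. ]
window 0.87 [-19.2  -5.9 131. ]
```

```bash
python3 -m jog '0 0 0 0 0 0.07;0 0 0 0 0 0.14;0 0 0 0 0 0.21;0 0 0 0 0 0.28;0 0 0 0 0 0.35;0 0 0 0 0 0.42;0 0 0 0 0 0.49;0 0 0 0 0 0.56;0 0 0 0 0 0.63;0 0 0 0 0 0.7;0 0 0 0 0 0.75;0 0 0 0 0 0.78;0 0 0 0 0 0.78'; python3 - <<'E'
from h import *
s=state();print(s["qpos"].round(1),(JR.T@(s["ee_pos"]-B)).round(1))
W=cam("wrist");b=snap("wrist","w7.png");b=cv2.cvtColor(b,cv2.COLOR_RGB2BGR)
for q in ["jar_mouth","big_opening","window"]:
    for d in tip_of(q,"wrist")[:2]:
        o,v=ray(W,d["location"]);n=JR[:,2];t=((B+131*n-o)@n)/(v@n);print(q,round(d["confidence"],2),(JR.T@(o+t*v-B)).round(1))
# rectified view of the dial plane as the robot sees it (8 px/mm, +-62 mm)
src=[(-60,-60),(60,-60),(60,60),(-60,60)] # (right,down)
px=np.float32([proj(W,[B+JR@[-dn,-rt-2,132.]])[0] for rt,dn in src])
H=cv2.getPerspectiveTransform(px,np.float32([(0,0),(600,0),(600,600),(0,600)]))
cv2.imwrite('pics/c7.png',cv2.warpPerspective(b,H,(600,600),flags=cv2.INTER_CUBIC))
E
```

```text
time_s: 12.35
ee_pos: [522.6, -143.9, 107.4]
ee_rot: [-145.3, 48.5, -148.3]
force: [-0.1, -0.3, 0.4]
gripper_width: 91.4
[-22.7  18.6 147.8 165.8  43.7  67.3] [ -0.3  -3.7 121.3]
jar_mouth 0.72 [  1.7   0.3 131. ]
big_opening 0.73 [-22.5  -2.  131. ]
window 0.69 [-20.6  -2.9 131. ]
```

View pics/c7.png

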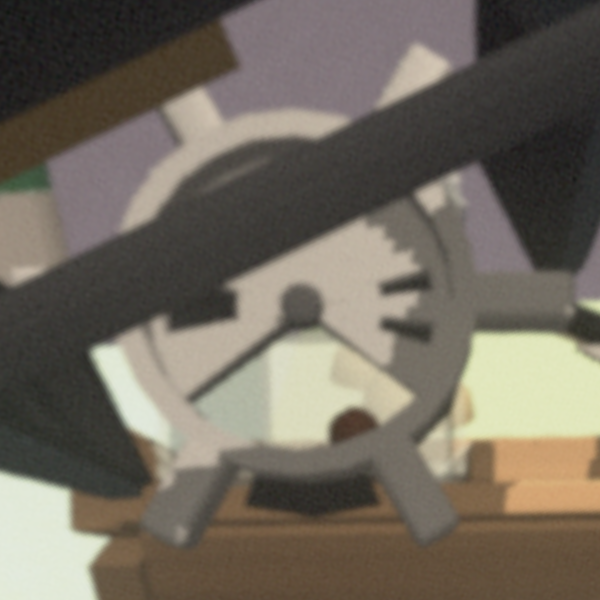

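The rectified view shows the big opening at the bottom over the window. The lower lugs at (170,535) and (435,535) are symmetric about the hub, and the right lug is level, so the dial is within about 1°. I'll back out next.

```bash
python3 -m jog '0 0 0 0 0 -0.02;0 0 -0.02 0 0 -0.02;0 0 -0.045 0 0 -0.02;0 0 -0.06 0 0 -0.02;0 0 -0.06 0 0 -0.02'; python3 - <<'E'
from kin import *
s=state();print(s["qpos"].round(1),s["ee_pos"])
print(plan([490,-135,240],axes(PSI,-38,60)))
R2=Ro.from_matrix(np.c_[-JR[:,2],-JR[:,1],-JR[:,0]])
G=B+JR@[0,-2,52]
def ik(T,z,q0=[-15,20,100]):
    g=least_squares(lambda q:wc(q,p)+p[5]*z-T,q0);return g.x.round(1),round(g.cost,2)
print("grasp",ik(G+JR@[3,0,0],-JR[:,0]),"lift",ik(G+JR@[150,0,0],-JR[:,0]))
for el in(-60,-45,-30,-10):
    a=30;print(el,ik(np.array([497,290,150]),axes(a,el).as_matrix()[:,2],[30,20,100]))
E
```

```text
time_s: 12.97
ee_pos: [496.9, -139.0, 124.8]
ee_rot: [-143.5, 47.5, -145.9]
force: [0.7, -0.4, 0.1]
gripper_width: 91.0
[-23.9  14.  149.7 163.5  41.3  66.9] [ 496.87981167 -138.96310835  124.84200158]
[-0.1651 -0.084  -0.1378 -0.0605  0.0171 -1.0151]
grasp (array([-14.8,  43.4,  72.5]), np.float64(0.0)) lift (array([-14.5,  46.6,  47.3]), np.float64(0.0))
-60 (array([ 28.7,   9.8, 119.4]), np.float64(0.0))
-45 (array([ 28.5,   9. , 131.5]), np.float64(0.0))
-30 (array([ 28.2,  14.6, 143. ]), np.float64(0.0))
-10 (array([ 27.9,  37.5, 155.1]), np.float64(0.0))
```

```bash
python3 -m jog '-0.04 -0.02 -0.034 -0.01 0 -0.07;-0.08 -0.04 -0.068 -0.02 0.005 -0.15;-0.12 -0.06 -0.1 -0.03 0.008 -0.22;-0.165 -0.084 -0.138 -0.06 0.017 -0.3;-0.165 -0.084 -0.138 -0.06 0.017 -0.38;-0.165 -0.084 -0.138 -0.06 0.017 -0.46;-0.165 -0.084 -0.138 -0.06 0.017 -0.54;-0.165 -0.084 -0.138 -0.06 0.017 -0.62;-0.165 -0.084 -0.138 -0.06 0.017 -0.7;-0.165 -0.084 -0.138 -0.06 0.017 -0.78;-0.165 -0.084 -0.138 -0.06 0.017 -0.86;-0.165 -0.084 -0.138 -0.06 0.017 -0.94;-0.165 -0.084 -0.138 -0.06 0.017 -0.99;-0.165 -0.084 -0.138 -0.06 0.017 -0.99'; python3 - <<'E'
from kin import *
s=state();print(s["qpos"].round(1),s["ee_pos"])
R2=Ro.from_matrix(np.c_[-JR[:,2],-JR[:,1],-JR[:,0]])
print(plan([540,-140,300],axes(PSI,-80,20)), plan(B+JR@[170,-2,52],R2))
E
```

```text
time_s: 14.13
ee_pos: [489.8, -134.8, 240.0]
ee_rot: [-130.1, -16.8, -86.7]
force: [-0.4, -0.3, -0.3]
gripper_width: 91.4
[-23.4  -6.1 135.1  91.4  10.1  58.9] [ 489.76768213 -134.76643956  239.98376472]
[ 0.0502 -0.1485  0.0053 -0.3367 -0.3414 -0.5078] [ 0.0747 -0.1744  0.3065 -0.5393 -0.7909 -0.6138]
```

```bash
python3 -m jog '0.025 -0.07 0.003 -0.05 -0.05 -0.07;0.05 -0.148 0.005 -0.1 -0.1 -0.15;0.05 -0.148 0.005 -0.15 -0.15 -0.22;0.05 -0.148 0.005 -0.2 -0.2 -0.3;0.05 -0.148 0.005 -0.25 -0.25 -0.37;0.05 -0.148 0.005 -0.3 -0.3 -0.45;0.05 -0.148 0.005 -0.337 -0.341 -0.508;0.05 -0.148 0.005 -0.337 -0.341 -0.508;0.05 -0.148 0.005 -0.337 -0.341 -0.508;0.05 -0.148 0.005 -0.337 -0.341 -0.508;0.05 -0.148 0.005 -0.337 -0.341 -0.508;0.05 -0.148 0.005 -0.337 -0.341 -0.508'; python3 - <<'E'
from kin import *
s=state();print(s["qpos"].round(1),s["ee_pos"])
R2=Ro.from_matrix(np.c_[-JR[:,2],-JR[:,1],-JR[:,0]])
print(plan(B+JR@[150,-2,52],R2))
E
```

```text
time_s: 15.13
ee_pos: [539.5, -140.4, 300.4]
ee_rot: [-176.8, -9.3, -31.1]
force: [0.5, -0.6, 1.0]
gripper_width: 91.3
[-16.2   9.1  90.5   0.7  70.7 104.5] [ 539.467549   -140.38121963  300.44407191]
[ 0.193  -0.0599  0.2329 -0.0745 -0.4381 -0.212 ]
```

```bash
python3 -m jog '0.07 -0.02 0.05 -0.01 -0.07 -0.03;0.13 -0.04 0.1 -0.025 -0.14 -0.07;0.193 -0.06 0.15 -0.035 -0.21 -0.1;0.193 -0.06 0.19 -0.05 -0.29 -0.14;0.193 -0.06 0.233 -0.06 -0.36 -0.175;0.193 -0.06 0.233 -0.0745 -0.438 -0.212;0.193 -0.06 0.233 -0.0745 -0.438 -0.212;0.193 -0.06 0.233 -0.0745 -0.438 -0.212;0.193 -0.06 0.233 -0.0745 -0.438 -0.212'; python3 - <<'E'
from kin import *
s=state();print(s["qpos"].round(1),s["ee_pos"],(JR.T@(s["ee_pos"]-B)).round(1))
R2=Ro.from_matrix(np.c_[-JR[:,2],-JR[:,1],-JR[:,0]])
W=cam("wrist");snap("wrist","w8.png");S,D=cam("scene"),cam("side");snap("scene","s8.png");snap("side")
for q,l in [("jar",[0,0,0]),("jar_grip",[0,0,52]),("jar_mouth",[0,0,132]),("window",[-20,0,130])]:
    o=[]
    for n,c in(("wrist",W),("scene",S),("side",D)):
        for d in tip_of(q,n)[:1]:
            e=np.array(d["location"])-proj(c,[B+JR@np.array(l,float)])[0]; print(q,n,round(d["confidence"],2),e.round(1))
            if d["confidence"]>.5 and np.linalg.norm(e)<12:o.append((c,d["location"]))
    if len(o)>1: X,e=tri(o);print("   jarframe",(JR.T@(X-B)).round(1),np.round(e,1))
print(plan(B+JR@[50,-2,52],R2),plan(B+JR@[3,-2,52],R2))
E
```

```text
time_s: 15.88
ee_pos: [655.8, -167.8, 201.6]
ee_rot: [180.0, 30.1, -11.0]
force: [-0.5, -0.2, 0.4]
gripper_width: 91.2
[-14.5  46.7  47.3  -1.9 116.   86.2] [ 655.81107582 -167.84742564  201.58836988] [148.9  -1.8  51.2]
jar wrist 0.86 [-2.5  8. ]
jar scene 0.62 [-1.  -2.2]
jar side 0.81 [ 0.3 -0.3]
   jarframe [3.7 1.2 6.4] [2.7 3.8 2.6]
jar_grip wrist 0.89 [-1.8  5.6]
jar_grip side 0.93 [ 3.3 -1. ]
   jarframe [ 0.6 -0.2 60.9] [3.2 3.2]
jar_mouth wrist 0.62 [3.  1.9]
jar_mouth scene 0.75 [-1.1 -1.6]
   jarframe [ -3.3  -3.9 136.4] [0.2 0.2]
window scene 0.57 [-4.5  5.2]
window side 0.68 [-1.4  0.2]
   jarframe [-26.9 -12.  114.7] [0.8 0.8]
[-1.000e-04  2.000e-04  1.997e-01  0.000e+00 -0.000e+00  0.000e+00] [-1.000e-04  2.000e-04  2.937e-01  0.000e+00 -0.000e+00  0.000e+00]
```

```bash
python3 -m jog '0 0 0.07 0 0 0;0 0 0.14 0 0 0;0 0 0.2 0 0 0;0 0 0.24 0 0 0;0 0 0.265 0 0 0;0 0 0.285 0 0 0;0 0 0.294 0 0 0;0 0 0.294 0 0 0'; python3 -m jog '0 0 0 0 0 0;0 0 0 0 0 0;0 0 0 0 0 0;0 0 0 0 0 0;0 0 0 0 0 0;0 0 0 0 0 0;0 0 0 0 0 0' -0.2 30
```

```text
time_s: 17.3
ee_pos: [583.1, -153.8, 75.0]
ee_rot: [-180.0, 30.1, -11.0]
force: [0.5, 0.3, -0.7]
gripper_width: 91.4
time_s: 17.88
ee_pos: [584.7, -152.1, 75.6]
ee_rot: [-179.8, 29.9, -10.9]
force: [2.7, 4.6, 1.0]
gripper_width: 66.9
```

```bash
python3 -m jog '0 0 -0.02 0 0 0;0 0 -0.05 0 0 0;0 0 -0.1 0 0 0;0 0 -0.16 0 0 0;0 0 -0.22 0 0 0;0 0 -0.28 0 0 0;0 0 -0.32 0 0 0;0 0 -0.32 0 0 0'; python3 - <<'E'
from kin import *
from h import *
s=state();print(s["qpos"].round(1),s["ee_pos"],s["force"])
pan=np.array([497.,290,0])
snap("scene","s9.png");S=cam("scene");D=cam("side");snap("side","d9.png")
o=[]
for n,c in(("scene",S),("side",D)):
    t=tip_of("pan",n)[:1];print([(d["location"],d["confidence"]) for d in t],[atz(c,d["location"],5).round(1) for d in t])
    print(spot_in("pan",n)[:1])
al=30.3;rad=np.array([np.cos(np.radians(al)),np.sin(np.radians(al)),0])
def ik(T,z,q0):
    g=least_squares(lambda q:wc(q,p)+p[5]*z-T,q0);return g.x.round(1),round(g.cost,2)
for el,mz in((-100,200),(-60,105),(-45,105),(-30,110),(-15,115)):
    R=axes(al,el);M=R.as_matrix();T=pan+[0,0,mz]+80*M[:,0]
    q,c=ik(T,M[:,2],[30,20,110]);print(el,T.round(0),q,c,"q5~",(90-el)-q[1]-q[2])
E
```

```text
time_s: 18.55
ee_pos: [665.7, -168.6, 216.9]
ee_rot: [-179.8, 29.3, -10.9]
force: [-0.8, -0.4, -4.5]
gripper_width: 66.8
[-14.4  47.2  43.8  -1.7 118.2  86.1] [ 665.71914696 -168.60682385  216.87418485] [-0.78344625 -0.36311968 -4.46172495]
[([337.9, 181.3], 0.89)] [array([487.7, 286. ,   5. ])]
[{'rect': [301.8, 140.1, 436.1, 207.2], 'confidence': 0.88}]
[([238.0, 327.7], 0.65)] [array([493.4, 283.5,   5. ])]
[{'rect': [175.5, 267.0, 295.7, 384.0], 'confidence': 0.7}]
-100 [565. 330. 186.] [29.3 32.  72. ] 0.0 q5~ 86.0
-60 [557. 325. 145.] [ 28.9  15.9 111.7] 0.0 q5~ 22.39999999999999
-45 [546. 319. 162.] [ 28.6  12.3 124.2] 0.0 q5~ -1.5
-30 [532. 310. 179.] [ 28.2  12.8 136.1] 0.0 q5~ -28.89999999999999
-15 [515. 300. 192.] [ 27.8  21.  147.3] 0.0 q5~ -63.30000000000001
```

```bash
python3 - <<'E'
from h import *
t=plan([572,332,250],axes(30.3,-120))
print(t)
w=np.r_[.02,.05,.09,np.linspace(.14,.86,13),.91,.95,.98,1]
print(';'.join(' '.join('%g'%round(x,3) for x in t*k) for k in w))
E
```

```text
[-3.535e-01 -9.469e-01  1.226e-01 -2.318e-01  1.000e-04 -3.962e-01]
-0.007 -0.019 0.002 -0.005 0 -0.008;-0.018 -0.047 0.006 -0.012 0 -0.02;-0.032 -0.085 0.011 -0.021 0 -0.036;-0.049 -0.133 0.017 -0.032 0 -0.055;-0.071 -0.189 0.025 -0.046 0 -0.079;-0.092 -0.246 0.032 -0.06 0 -0.103;-0.113 -0.303 0.039 -0.074 0 -0.127;-0.134 -0.36 0.047 -0.088 0 -0.151;-0.156 -0.417 0.054 -0.102 0 -0.174;-0.177 -0.473 0.061 -0.116 0 -0.198;-0.198 -0.53 0.069 -0.13 0 -0.222;-0.219 -0.587 0.076 -0.144 0 -0.246;-0.24 -0.644 0.083 -0.158 0 -0.269;-0.262 -0.701 0.091 -0.172 0 -0.293;-0.283 -0.758 0.098 -0.185 0 -0.317;-0.304 -0.814 0.105 -0.199 0 -0.341;-0.322 -0.862 0.112 -0.211 0 -0.361;-0.336 -0.9 0.116 -0.22 0 -0.376;-0.346 -0.928 0.12 -0.227 0 -0.388;-0.354 -0.947 0.123 -0.232 0 -0.396
```

```bash
python3 -m jog '-0.01 -0.02 0 -0.005 0 -0.01;-0.02 -0.05 0.006 -0.01 0 -0.02;-0.03 -0.09 0.01 -0.02 0 -0.04;-0.05 -0.14 0.02 -0.035 0 -0.06;-0.07 -0.19 0.025 -0.046 0 -0.08;-0.09 -0.25 0.03 -0.06 0 -0.1;-0.11 -0.3 0.04 -0.074 0 -0.13;-0.13 -0.36 0.047 -0.09 0 -0.15;-0.155 -0.42 0.054 -0.1 0 -0.175;-0.175 -0.47 0.06 -0.115 0 -0.2;-0.2 -0.53 0.07 -0.13 0 -0.22;-0.22 -0.59 0.076 -0.145 0 -0.245;-0.24 -0.645 0.083 -0.16 0 -0.27;-0.26 -0.7 0.09 -0.17 0 -0.295;-0.285 -0.76 0.1 -0.185 0 -0.32;-0.305 -0.815 0.105 -0.2 0 -0.34;-0.32 -0.86 0.11 -0.21 0 -0.36;-0.335 -0.9 0.116 -0.22 0 -0.376;-0.345 -0.93 0.12 -0.227 0 -0.39;-0.354 -0.947 0.123 -0.232 0 -0.396'; python3 - <<'E'
from kin import *
s=state();print(s["qpos"].round(1),s["ee_pos"])
pan=np.array([495.,288,0]);M=lambda el:axes(30.3,el).as_matrix()
for el,mz in((-90,130),(-60,115)):
    print(el,(pan+[0,0,mz]+80*M(el)[:,0]).round(0),plan(pan+[0,0,mz]+80*M(el)[:,0],axes(30.3,el)))
E
```

```text
time_s: 20.52
ee_pos: [570.3, 334.5, 249.5]
ee_rot: [-180.0, 30.1, 30.5]
force: [-0.1, -0.2, -4.4]
gripper_width: 66.4
[ 29.6  44.1  45.8  -0.5 120.1  88.9] [570.3317512  334.52217761 249.48917037]
-90 [564. 328. 130.] [0.105  0.0044 0.2154 0.0004 0.3341 0.0025]
-60 [555. 323. 155.] [ 6.140e-02  4.300e-03  1.828e-01 -3.000e-04  6.674e-01  2.600e-03]
```

```bash
python3 -m jog '0.02 0.001 0.05 0 0.05 0;0.04 0.002 0.1 0 0.1 0;0.06 0.004 0.15 0 0.17 0;0.08 0.004 0.19 0 0.23 0;0.1 0.004 0.213 0 0.3 0;0.105 0.004 0.21 0 0.35 0;0.098 0.004 0.207 0 0.41 0;0.09 0.004 0.2 0 0.48 0;0.08 0.004 0.195 0 0.54 0;0.07 0.004 0.19 0 0.61 0;0.061 0.004 0.183 0 0.667 0;0.061 0.004 0.183 0 0.667 0;0.061 0.004 0.183 0 0.667 0;0.061 0.004 0.183 0 0.667 0;0.061 0.004 0.183 0 0.667 0'; python3 - <<'E'
from kin import *
s=state();print(s["qpos"].round(1),s["ee_pos"],s["force"])
snap("scene","s10.png");snap("side","d10.png")
for n in("scene","side"):
    print(n,[(np.round(d["rect"]).tolist(),round(d["confidence"],2)) for d in spot_in("nut0",n)])
pan=np.array([495.,288,0]);M=lambda el:axes(30.3,el).as_matrix()
for el,mz in((-60,115),(-40,118),(-25,125)):
    print(el,plan(pan+[0,0,mz]+80*M(el)[:,0],axes(30.3,el)))
E
```

```text
time_s: 21.77
ee_pos: [556.4, 323.7, 155.9]
ee_rot: [-180.0, -30.0, 30.5]
force: [-0.7, -0.1, -3.7]
gripper_width: 66.1
[ 28.7  15.  111.    2.3  24.   86.3] [556.37040312 323.73790933 155.94002198] [-0.7452009  -0.11512418 -3.68339618]
scene []
side [([264.0, 320.0, 274.0, 324.0], 0.64), ([257.0, 327.0, 264.0, 336.0], 0.53), ([274.0, 315.0, 283.0, 321.0], 0.51)]
-60 [-0.0013  0.0002 -0.0008 -0.0015  0.0006  0.0021]
-40 [-0.008   0.     -0.0607 -0.0018  0.2228  0.0018]
-25 [-2.030e-02 -1.000e-04 -1.098e-01 -2.100e-03  3.895e-01  1.600e-03]
```

```bash
python3 -m jog '-0.003 0 -0.02 0 0.07 0;-0.006 0 -0.04 0 0.15 0;-0.008 0 -0.06 0 0.22 0;-0.008 0 -0.06 0 0.22 0;-0.008 0 -0.06 0 0.22 0;-0.008 0 -0.06 0 0.22 0;-0.008 0.02 -0.06 0 0.22 0;-0.008 -0.02 -0.06 0 0.22 0;-0.008 0.02 -0.06 0 0.22 0;-0.008 -0.02 -0.06 0 0.22 0;0.015 0 -0.06 0 0.22 0;-0.025 0 -0.06 0 0.22 0;0.015 0 -0.06 0 0.22 0;-0.025 0 -0.06 0 0.22 0;-0.008 0 -0.06 0 0.22 0;-0.008 0 -0.06 0 0.22 0;-0.008 0 -0.06 0 0.22 0'; python3 - <<'E'
from kin import *
s=state();print(s["qpos"].round(1),s["ee_pos"],s["force"])
a=snap("scene","s11.png");b=snap("side","d11.png")
for n in("scene","side"):
    print(n,[(np.round(d["rect"]).tolist(),round(d["confidence"],2)) for d in spot_in("nut0",n)])
c=lambda i:cv2.cvtColor(i,cv2.COLOR_RGB2BGR)
cv2.imwrite('pics/c11.png',np.hstack([cv2.resize(c(a)[130:230,290:390],(400,400),interpolation=cv2.INTER_CUBIC),cv2.resize(c(b)[254:384,170:300],(400,400),interpolation=cv2.INTER_CUBIC)]))
E
```

```text
time_s: 23.38
ee_pos: [539.1, 313.1, 177.6]
ee_rot: [180.0, -49.5, 30.5]
force: [0.4, 0.6, -3.2]
gripper_width: 66.1
[ 28.2  10.5 127.5 167.1   7.6 -78.7] [539.08140852 313.06345301 177.55306966] [ 0.38004402  0.64788119 -3.17987998]
scene []
side [([243.0, 322.0, 251.0, 328.0], 0.63), ([270.0, 313.0, 276.0, 322.0], 0.51)]
```

View pics/c11.png

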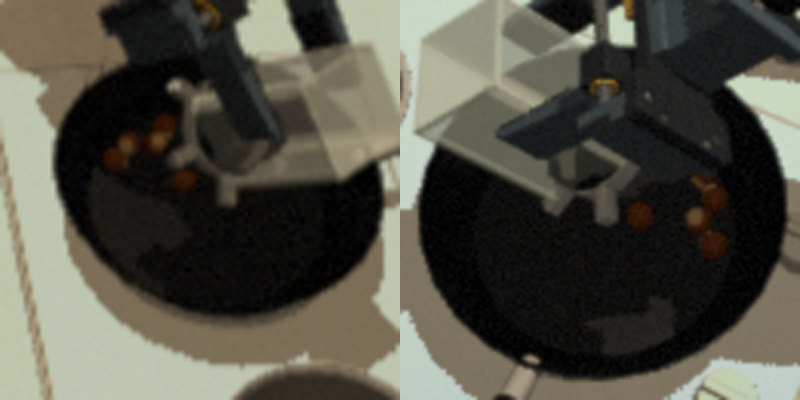

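All five nuts are in the pan: scene crop (165,125), (158,140), (127,143), (115,158), (183,180), with five matching in the side view. The jar looks empty. I'll tilt it back and return it.

```bash
python3 - <<'E'
from h import *
print(plan([557,324,160],axes(30.3,-60)),plan([572,332,250],axes(30.3,-120)))
E
```

```text
[-0.0028  0.0007  0.0547 -0.0018 -0.2186  0.0019] [ 1.564e-01  2.100e-03 -3.590e-02 -7.000e-04 -8.853e-01  2.800e-03]
```

```bash
python3 -m jog '0 0 0.018 0 -0.07 0;0 0 0.036 0 -0.14 0;-0.003 0 0.055 0 -0.22 0;0.02 0 0.04 0 -0.29 0;0.05 0 0.02 0 -0.36 0;0.08 0 0 0 -0.43 0;0.11 0 -0.02 0 -0.5 0;0.14 0 -0.036 0 -0.57 0;0.156 0 -0.036 0 -0.64 0;0.156 0 -0.036 0 -0.71 0;0.156 0 -0.036 0 -0.78 0;0.156 0 -0.036 0 -0.85 0;0.156 0.002 -0.036 0 -0.885 0.003;0.156 0.002 -0.036 0 -0.885 0.003;0.156 0.002 -0.036 0 -0.885 0.003;0.156 0.002 -0.036 0 -0.885 0.003'; python3 - <<'E'
from h import *
s=state();print(s["qpos"].round(1),s["ee_pos"])
R2=Ro.from_matrix(np.c_[-JR[:,2],-JR[:,1],-JR[:,0]])
print(plan(np.array([584.2,-152.8,75.8])+150*JR[:,0],R2))
E
```

```text
time_s: 24.92
ee_pos: [572.5, 329.7, 251.8]
ee_rot: [-173.1, -13.7, 33.1]
force: [0.9, 1.9, -4.2]
gripper_width: 66.1
[24.5 18.5 85.7  9.8 63.7 77.2] [572.4884726  329.66659386 251.79802108]
[-0.4095  0.9186 -0.1153  0.0023 -0.4299  0.5225]
```

```bash
python3 -m jog '-0.01 0.02 -0.003 0 -0.05 0.03;-0.03 0.07 -0.009 0 -0.1 0.07;-0.055 0.13 -0.016 0 -0.15 0.1;-0.08 0.19 -0.024 0 -0.2 0.14;-0.11 0.25 -0.03 0 -0.25 0.18;-0.135 0.31 -0.04 0 -0.3 0.22;-0.16 0.37 -0.046 0 -0.34 0.25;-0.19 0.43 -0.054 0 -0.38 0.28;-0.22 0.49 -0.06 0.001 -0.41 0.32;-0.245 0.55 -0.07 0.002 -0.43 0.35;-0.27 0.61 -0.077 0.002 -0.43 0.38;-0.3 0.67 -0.084 0.002 -0.43 0.41;-0.325 0.73 -0.09 0.002 -0.43 0.44;-0.35 0.79 -0.1 0.002 -0.43 0.47;-0.375 0.84 -0.106 0.002 -0.43 0.49;-0.395 0.885 -0.11 0.002 -0.43 0.51;-0.405 0.91 -0.115 0.002 -0.43 0.52;-0.41 0.919 -0.115 0.002 -0.43 0.522;-0.41 0.919 -0.115 0.002 -0.43 0.522;-0.41 0.919 -0.115 0.002 -0.43 0.522'; python3 - <<'E'
from h import *
s=state();print(s["qpos"].round(1),s["ee_pos"])
R2=Ro.from_matrix(np.c_[-JR[:,2],-JR[:,1],-JR[:,0]])
T=np.array([584.2,-152.8,75.8])
S,D=cam("scene"),cam("side");a=snap("scene");b=snap("side")
Rr=Ro.from_euler('xyz',s["ee_rot"],degrees=True)
for n,c in(("scene",S),("side",D)):
  for q,l in(("jar",-52),("jar_mouth",80),("jar_grip",0)):
    for d in tip_of(q,n)[:1]: print(q,n,round(d["confidence"],2),(np.array(d["location"])-proj(c,[s["ee_pos"]+Rr.apply([-l,0,3])])[0]).round(1))
for h in(150,40,2,0):print(h,plan(T+h*JR[:,0],R2))
E
```

```text
time_s: 26.58
ee_pos: [658.0, -166.8, 205.4]
ee_rot: [180.0, 30.0, -11.0]
force: [0.6, 0.6, -2.6]
gripper_width: 66.2
[-14.3  46.8  46.5  -1.9 116.6  86.2] [ 658.0205318  -166.84122987  205.35525266]
jar scene 0.69 [0.2 2.7]
jar_mouth scene 0.6 [-2.5  0.8]
jar side 0.63 [0.8 1.4]
jar_mouth side 0.95 [2.6 0.2]
jar_grip side 0.59 [ 3.1 -1.4]
150 [ 0.0002  0.0008  0.0001  0.0007 -0.0003  0.0008]
40 [ 1.000e-04  6.000e-04  2.201e-01  7.000e-04 -3.000e-04  8.000e-04]
2 [ 1.000e-04  5.000e-04  2.961e-01  7.000e-04 -3.000e-04  8.000e-04]
0 [ 1.000e-04  5.000e-04  3.001e-01  7.000e-04 -3.000e-04  8.000e-04]
```

```bash
python3 -m jog '-0.002 0.0006 0.06 0 0 0;-0.002 0.0006 0.13 0 0 0;-0.002 0.0006 0.19 0 0 0;-0.002 0.0006 0.22 0 0 0;-0.002 0.0006 0.24 0 0 0;-0.002 0.0006 0.26 0 0 0;-0.002 0.0006 0.275 0 0 0;-0.002 0.0006 0.285 0 0 0;-0.002 0.0006 0.285 0 0 0'; python3 -m jog '0 0 0.005 0 0 0;0 0 0.009 0 0 0;0 0 0.012 0 0 0;0 0 0.012 0 0 0'
```

```text
time_s: 27.73
ee_pos: [587.6, -153.1, 84.8]
ee_rot: [180.0, 29.8, -10.9]
force: [0.8, 1.2, 2.3]
gripper_width: 65.9
time_s: 28.07
ee_pos: [587.0, -152.5, 84.0]
ee_rot: [180.0, 29.4, -10.9]
force: [3.8, 2.3, 13.2]
gripper_width: 66.2
```

It made contact about 9 mm early. I'll lift slightly and look.

```bash
python3 -m jog '0 0 -0.012 0 0 0;0 0 -0.02 0 0 0;0 0 -0.02 0 0 0'; python3 - <<'E'
from h import *
s=state();print(s["ee_pos"],s["ee_rot"],s["force"])
S,D,W=cam("scene"),cam("side"),cam("wrist");a=snap("scene","s12.png");b=snap("side","d12.png");w=snap("wrist","w12.png")
Rr=Ro.from_euler('xyz',s["ee_rot"],degrees=True)
for n,c in(("scene",S),("side",D),("wrist",W)):
  for q,l in(("jar",-52),("jar_mouth",80),("jar_grip",0)):
    for d in tip_of(q,n)[:1]: print(q,n,round(d["confidence"],2),(np.array(d["location"])-proj(c,[s["ee_pos"]+Rr.apply([-l,0,3])])[0]).round(1))
def box(im,c,x0,y0,w):
    im=cv2.resize(cv2.cvtColor(im,cv2.COLOR_RGB2BGR)[y0:y0+w,x0:x0+w],(400,400),interpolation=cv2.INTER_CUBIC);k=400/w
    P=[[x,y,z] for z in(0,108) for x,y in((-33,-33),(33,-33),(33,33),(-33,33))]
    g=lambda p:tuple(int(v) for v in ((proj(c,[s["ee_pos"]+Rr.apply([-(p[2]-52),-p[1],3-p[0]])])[0]-[x0,y0])*k))
    for i in range(4):
        for u,v in((i,(i+1)%4),(i+4,(i+1)%4+4),(i,i+4)):cv2.line(im,g(P[u]),g(P[v]),(0,0,255),1)
    return im
cv2.imwrite('pics/c12.png',np.hstack([box(a,S,140,150,100),box(b,D,240,120,100)]))
E
```

```text
time_s: 28.32
ee_pos: [592.4, -153.6, 93.5]
ee_rot: [180.0, 29.3, -10.9]
force: [-0.5, 1.1, -3.9]
gripper_width: 66.0
[ 592.44123284 -153.58734196   93.45026519] [179.97305507  29.34415568 -10.89077071] [-0.46420139  1.11137771 -3.88714299]
jar scene 0.86 [-5.3 -0.8]
jar_mouth scene 0.69 [1.5 1. ]
jar side 0.7 [-1.4 -0.8]
jar_mouth side 0.94 [-0.4  2. ]
jar_grip side 0.85 [4.4 1.4]
jar wrist 0.6 [-3.4 10.5]
```

View pics/c12.png

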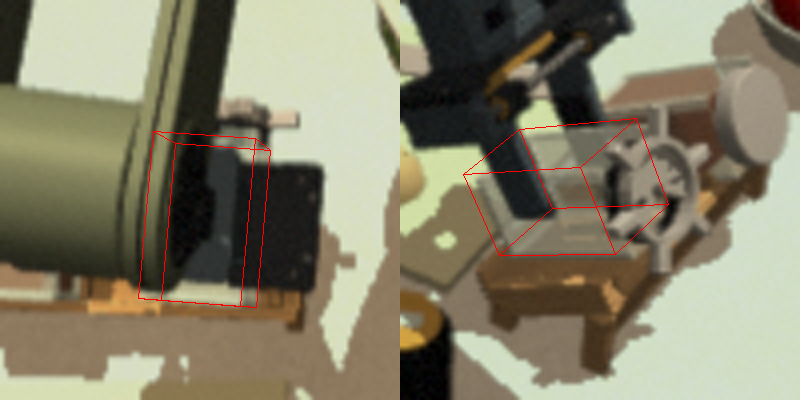

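The contact height matches the jar's underside riding on the fence top on the robot's right, because the jar was against that fence when gripped. I'll shift 2.5 mm to jar +y and retry.

```bash
python3 -m jog '0 -0.005 0 0 0.007 0;0 -0.005 0.01 0 0.007 0;0 -0.005 0.016 0 0.007 0;0 -0.005 0.021 0 0.007 0;0 -0.005 0.025 0 0.007 0;0 -0.005 0.025 0 0.007 0'; python3 - <<'E'
from h import *
s=state();print((JR.T@(s["ee_pos"]-B)).round(1),s["force"].round(1),s["torque"].round(2),s["ee_rot"].round(1), "at grasp", (JR.T@(np.array([584.7,-152.1,75.6])-B)).round(1))
E
```

```text
time_s: 29.42
ee_pos: [585.6, -149.6, 81.2]
ee_rot: [180.0, 28.9, -10.9]
force: [-1.7, 1.0, -3.6]
gripper_width: 65.6
[ 8.5  2.7 53.7] [-1.7  1.  -3.6] [-0.03 -0.29 -0.01] [180.   28.9 -10.9] at grasp [ 3.4  0.1 51.3]
```

```bash
python3 -m jog '0 0 0 0 -0.012 0;0 0 0.004 0 -0.012 0;0 0 0.007 0 -0.012 0;0 0 0.0095 0 -0.012 0;0 0 0.0095 0 -0.012 0'; python3 - <<'E'
from h import *
s=state();print((JR.T@(s["ee_pos"]-B)).round(1),s["force"].round(1),s["torque"].round(2),s["ee_rot"].round(1))
E
```

```text
time_s: 29.83
ee_pos: [583.7, -149.3, 77.0]
ee_rot: [180.0, 29.9, -10.9]
force: [-0.2, 0.4, -3.4]
gripper_width: 66.0
[ 3.9  2.6 53.3] [-0.2  0.4 -3.4] [-0.07 -0.58  0.03] [180.   29.9 -10.9]
```

```bash
python3 -m jog '0 0 0.002 0 0 0;0 0 0.003 0 0 0;0 0 0.003 0 0 0'; python3 -m jog '0 0 0.002 0 0 0;0 0 0.002 0 0 0'; python3 - <<'E'
from h import *
s=state();print((JR.T@(s["ee_pos"]-B)).round(1),s["force"].round(1),s["torque"].round(2))
E
```

```text
time_s: 30.08
ee_pos: [583.7, -149.2, 76.7]
ee_rot: [180.0, 29.8, -10.9]
force: [4.4, 0.2, 3.1]
gripper_width: 65.8
time_s: 30.25
ee_pos: [583.7, -149.2, 76.7]
ee_rot: [180.0, 29.7, -10.9]
force: [4.7, -0.1, 4.9]
gripper_width: 66.2
[ 3.6  2.7 53.1] [ 4.7 -0.1  4.9] [-0.13 -0.05 -0.02]
```

```bash
python3 -m jog '0.002 0 0 0 0 0;0.004 0 0 0 0 0;0.004 0 0 0 0 0' ; python3 -m jog '0 0 0 0 0 0;0 0 0 0 0 0;0 0 0 0 0 0;0 0 0 0 0 0;0 0 0 0 0 0;0 0 0 0 0 0;0 0 0 0 0 0' 1 30; python3 - <<'E'
from h import *
s=state();print((JR.T@(s["ee_pos"]-B)).round(1),s["force"].round(1))
E
```

```text
time_s: 30.5
ee_pos: [584.1, -149.3, 76.1]
ee_rot: [180.0, 29.9, -10.9]
force: [-0.9, -0.0, 5.4]
gripper_width: 65.9
time_s: 31.08
ee_pos: [584.1, -149.4, 76.0]
ee_rot: [180.0, 29.9, -10.9]
force: [0.9, -0.3, -0.2]
gripper_width: 91.4
[ 3.2  2.6 52.5] [ 0.9 -0.3 -0.2]
```

Released without load. I'll retreat square to the jar and inspect.

```bash
python3 -m jog '0 0 -0.03 0 0 0;0 0 -0.09 0 0 0;0 0 -0.16 0 0 0;0 0 -0.24 0 0 0;0 0 -0.3 0 0 0;0 0 -0.36 0 0 0;0 0 -0.4 0 0 0;0 0 -0.4 0 0 0'; python3 - <<'E'
from h import *
s=state();print(s["qpos"].round(1),s["ee_pos"])
W=cam("wrist");w=snap("wrist","w13.png");S,D=cam("scene"),cam("side");a=snap("scene","s13.png");b=snap("side","d13.png")
for n,c in(("scene",S),("side",D),("wrist",W)):
  for q,l in(("jar",[0,0,0]),("jar_grip",[0,0,52]),("jar_mouth",[0,0,132]),("big_opening",[-20,0,132])):
    for d in tip_of(q,n)[:1]: print(q,n,round(d["confidence"],2),(np.array(d["location"])-proj(c,[B+JR@np.array(l,float)])[0]).round(1))
  print(n,"nuts",[(np.round(d["rect"]).tolist(),round(d["confidence"],2)) for d in spot_in("nut0",n)])
c=lambda i:cv2.cvtColor(i,cv2.COLOR_RGB2BGR)
r=lambda i,x,y,w,h:cv2.resize(c(i)[y:y+h,x:x+w],(390,290),interpolation=cv2.INTER_CUBIC)
cv2.imwrite('pics/c13.png',np.vstack([np.hstack([r(b,230,110,134,100),r(w,120,160,268,200)]),np.hstack([r(a,290,130,120,90),r(b,160,264,160,120)])]))
E
```

```text
time_s: 31.75
ee_pos: [684.2, -168.5, 252.3]
ee_rot: [179.9, 29.4, -10.9]
force: [1.3, -0.8, 0.1]
gripper_width: 91.5
[-14.   49.8  33.7  -2.  125.9  86.1] [ 684.23335336 -168.50020429  252.31674973]
jar scene 0.79 [0.2 1.2]
jar_grip scene 0.37 [ 61.8 -39.2]
jar_mouth scene 0.71 [ 0.8 -0.8]
big_opening scene 0.5 [-0.   4.4]
scene nuts []
jar side 0.78 [1.1 1.3]
jar_grip side 0.63 [5.6 1.2]
jar_mouth side 0.78 [2.5 2.7]
big_opening side 0.56 [0.7 1.3]
side nuts [([264.0, 329.0, 274.0, 338.0], 0.51), ([263.0, 322.0, 272.0, 329.0], 0.51), ([294.0, 156.0, 321.0, 197.0], 0.47)]
jar wrist 0.89 [-2.6  5.3]
jar_grip wrist 0.72 [-3.1  5. ]
jar_mouth wrist 0.76 [-1.7  2.3]
big_opening wrist 0.69 [ 37.3 -64.1]
wrist nuts [([52.0, 219.0, 64.0, 230.0], 0.5)]
```

View pics/c13.png

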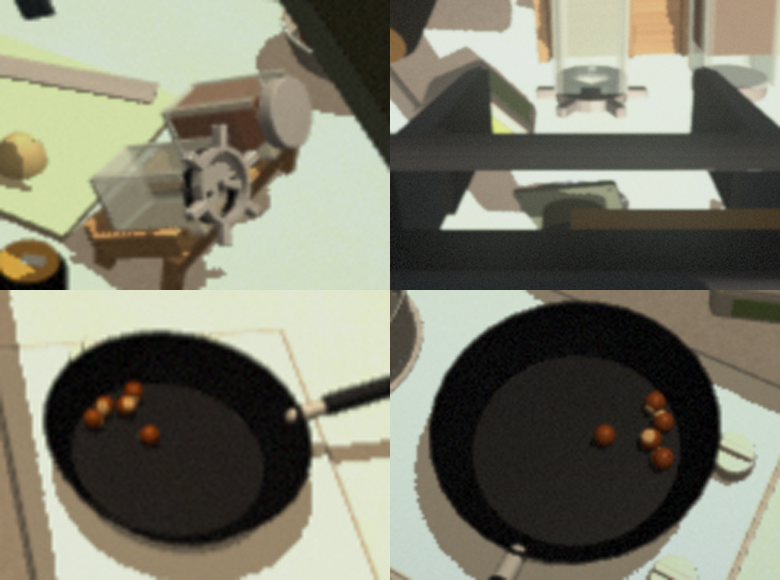

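The last view shows the empty jar lying in its bay, parallel to the spare jar, with its opening at the bottom. Five nuts lie in the pan, which hasn't moved. Handing in.

```bash
python3 -c "
from workcell import *
print(job_done(),state()['time_s'])"
```

```text
the job is handed in; nothing more can be done
the job is handed in; nothing more can be done
```

The job is done and handed in at about 32 s. I turned the dial clockwise to the big opening with the jar still in the rack, tipped and shook all five hazelnuts into the pan, and laid the empty jar back in its bay.

**Last checks:**
- **Dial:** a straightened close-up taken before lifting showed the big opening within about 1° of the window. In the last picture it still looks to be at the bottom.
- **Nuts:** two views each show five nuts in the pan and none in the jar. The trained network found only two of the nuts in the pan with the side camera and none with the scene camera, so the count of five comes from the pictures.
- **Jar:** it lies on the bay floor between the fences, mostly within 1–3 pixels of where it first lay in the fixed cameras and 3–6 pixels in the wrist camera. Two low-confidence detections were far off and I ignored them.
- **Pan and surroundings:** the pan looks unmoved by eye. The spare jar looks undisturbed too. I did not measure the cans and tub again at the end.

**What went wrong on the way:**
- **Dial grip:** two attempts to grip the dial failed because the open fingertips reach less far forward than I assumed. They shifted the jar about 4 mm sideways in its bay. I then turned the dial by its lugs with the fingers open.
- **Laying back:** on the first try the jar came down on a fence top with about 13 N. I lifted it, moved it 2.5 mm sideways, and it then went in cleanly.

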